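# Hold the long punch in the V-guide, ready for the hammer

### The job

Pull the long round steel punch up out of the wooden stand, stand it upright with its foot on the steel bench block, and push it into the block's upright V-guide so that it bears firmly on both faces of the V. Finish while still holding it pressed there, as if a colleague were about to strike it: do not let go. Leave the two short punches in the stand and everything else on the bench where it is.

Things in the scene. Friction and masses are not known exactly. Their poses are not given: they have to be found in the camera images.
- punch: the long punch: a plain steel rod, round, 16 mm in diameter, 150 mm long, flat ends, about 0.23 kg, smooth. Origin at the centre of its foot (lower end), z along the rod to the top. It starts upright and loose in one of the stand's three holes, standing on the hole's floor: its foot 10 mm and its top 160 mm above the table; the top 100 mm stands out of the stand
- stand: fixed dark wooden stand, 55 (x) x 150 (y) x 60 mm high, origin at the centre of its underside; three upright round holes of 23 mm in a row along its y, 45 mm apart (y = -45, 0, 45 mm), 50 mm deep. The punches fill them in any order
- short_a: a short punch, steel, 12 mm in diameter, 88 mm long, its top 98 mm above the table, standing in the stand; leave it there. Origin at the centre of its foot
- short_b: a short punch, steel, 12 mm in diameter, 80 mm long, its top 90 mm above the table, standing in the stand; leave it there. Origin at the centre of its foot
- block: fixed steel bench block, plate 110 x 110 mm, top 25 mm above the table. Origin on the table under the seat axis (plate from x = -60 to +50 mm, y = +-55 mm). On it stands the dark steel V-guide, 80 mm high (top 105 mm above the table), reaching y = +-32 mm and x = +40 mm; the plate in front of the V's mouth (block's -x, roughly towards the robot) is free
- seat (a point): point on the block's top (25 mm above the table) where the centre of the punch's foot lies when seated on both faces; same axes as the block. The upright 90 degree V opens to -x: mouth 41 mm wide, 10 mm in front (-x) of this point, apex 11 mm behind it (+x). To seat the punch, push it along +x
- face_left: the V's rigid left face (block's +y side), 30 mm wide, 80 mm high, smooth oiled steel; origin at the foot of its contact line, 8 mm from the seat axis at 45 degrees between the block's +x and +y; its own x axis points into the steel
- face_right: the V's rigid right face (block's -y side), mirror image: contact line 8 mm from the seat axis at 45 degrees between the block's +x and -y; its own x axis points into the steel
- ring_box: red ring box, 50 x 50 x 45 mm, bystander between the stand and the block
- gum_jar: small white jar, 44 mm across, 42 mm high, bystander
- hammer: hammer lying across the far side, bystander
- bur_cup: clear cup, 70 mm across, 75 mm high, bystander at the far right
- file_handle: wooden file handle, 22 mm thick, 80 mm long, lying on the robot's side of the ring box, bystander
- tape_roll: flat green disc, 56 mm across, 18 mm high, bystander at the far right

How it is judged (in metres and radians):
On the way:
1. the fingers hold the long punch with its foot clear above the stand (height (world z) of punch above 0.063 m and contact force between the fingers and punch above 2 N and angle between punch's own z axis and vertical below 0.5 rad), for 0.2 s.
At the end, for the whole second after the job is handed in: The long punch stands in the V-guide, held by the fingers: it bears on each of the V's two faces with more than 1.5 N, the fingers bear on it with more than 2 N, the centre of its foot is within 4 mm of the seat sideways and less than 4 mm above the block, it is upright within 0.06 rad and still (contact force between punch and face_left above 1.5 N and contact force between punch and face_right above 1.5 N and contact force between the fingers and punch above 2 N and horizontal distance between punch and seat below 0.004 m and z of punch in the frame of seat below 0.004 m and angle between punch's own z axis and vertical below 0.06 rad and linear speed of punch below 0.02 m/s); the arm keeps its last pose, push and grip.
It fails at once if a short punch is moved by more than 20 mm (distance of any of short_a, short_b from where it was at the start of the episode above 0.02 m).
It fails at once if a bystander is moved by more than 25 mm (distance of any of ring_box, gum_jar, hammer, bur_cup, file_handle, tape_roll from where it was at the start of the episode above 0.025 m).
It fails at once if the punch is rammed into a face with more than 80 N (contact force between punch and face_left above 80 N or contact force between punch and face_right above 80 N).
It also fails if it takes over 61 s, if anything falls off the work surface, if the arm or the gripper's body presses on something with over 40 N, if the wrist force passes 120 N, or if a joint passes its speed limit or range.

### The arm

A 6-joint arm with a two-finger parallel gripper is mounted at the origin on the work surface. World frame = base frame: x ahead of the robot, y to its left, z up, the work surface at z = 0. Lengths are in mm, angles in rad, forces in N, time in s.
With the tool pointing down it reaches from about 250 to 775 mm from the base axis. Payload 4 kg.
Tool frame: the origin (TCP) lies at the very end of the fingers, on their centre line; the grasp point (between the pads) lies 19 mm behind it; z points along the fingers, y is the line along which they close (so a half turn about z gives the same grasp; the last joint's range is limited). The gripper opens to 85 mm and grips with 20 to 120 N. Pads are 22 mm wide; open, the fingers measure 114 mm over their backs; the gripper's body (76 mm by 85 mm) begins 54 mm behind the grasp point. The pads swing forward as they close: fully open they stand 13 mm farther back than shut.
Start: joints at [1.204, 0.087, 1.371, -0, 1.684, -0.103], TCP at [143.421, 530.988, 231.341] pointing down, gripper open.
Joint ranges: [-3.1, 3.1], [-0.76, 2.03], [0.27, 2.55], [-1.08, 4.22], [0.17, 2.65], [-2.57, 2.57]. Speed limits (rad/s): [2.79, 2.79, 3.14, 3.14, 3.14, 3.14].

### API

Orientations are given as a 3x3 rotation matrix whose columns are the frame's x, y, z axes.
In Python, from workcell import manip gives the robot as it stands. The module is installed in compiled form; this text tells all that it offers.
- The arm moves only by the shell command python3 -m jog 'ROWS' [FORCE]. ROWS is JSON, a list of rows, each a list of 3 entries, a list of its own where there are three numbers: the turn, a rotation vector about the tool's x, y, z in rad, then the shift along the tool's x, y, z in m, then the opening, from -1 (shut) to 1 (fully open). A call has exactly 5 rows; each row shifts and turns the commanded pose from where the row before left it, along the tool's axes as they then stand; what a row does not reach is not made up. A row lasts 1/10 s, in which the tool goes at most 50 mm and 8.59 degrees, less where a joint would pass 70% of its speed; a pose out of reach is approached as far as the arm can. A call with a gripper value outside its range is refused whole. The fingers move at their own pace and stop on an object; FORCE is the grip in N (left out, the last holds). Time passes only in rows, so rows that do not move let the fingers close, or fill a call up. It gives the time, the measured TCP pose, the force, the opening and the grip force at its end, in the units of the state.
- manip.get_obs(): the state, without advancing time (a new reading comes with each control period).
- manip.get_image(name): name is "side" or "top"; returns the picture (480x640x3 uint8, blue, green, red); there is no depth.
- manip.get_calibration(name): a dict with "K" (3x3 intrinsics, pixels), "k1" (the pictures are not rectified: a ray, as slopes to the right and down, at radius r is drawn at 1 + k1 r^2 times it, then the intrinsics apply), "R" (3x3) and "t" (3): a world point X has camera coordinates R X + t. Camera axes: x right, y down, z forward; pixel columns grow to the right and rows downward; lengths in mm; the calibration is good to about 2 mm. A picture is of the moment at which its call begins. get_calibration takes no time and is no camera call.
- manip.job_done(): hands the job in; it is judged then, once.
The state is a dict: "time_s": time; "qpos": joint angles; "joint_velocities": joint speeds; "joint_torque": joint torques, N m; "eef_pos": TCP position; "eef_rot": TCP orientation; "force": force on the tool from outside, world axes, zero at the start; "ft_torque": the same for the moment, N m; "width": finger opening in mm; "gripper_force": force on a finger pad.
Only numpy, scipy, OpenCV 4.12 (cv2) and the standard library are available. Lean on these libraries where they do the work, as an engineer would, in place of code of your own. Each camera call takes 0.05 s, during which the arm holds its last target. There are 200 camera calls.

## Working session

There is one attempt and no reset: what is moved stays moved. The work goes in short steps, Python scripts to look and compute and a shell command to move; the robot and the scene stay as the last step left them, time stands still between calls to the robot, and variables do not carry over. Pictures are saved under pics/ and viewed, at most 10 in all, crops included, and the job is handed in when it is done.

```bash
mkdir -p pics
python3 - <<'E'
from workcell import manip
import cv2
for n in("top","side"):
    cv2.imwrite(f"pics/{n}0.png",manip.get_image(n)); c=manip.get_calibration(n); print(n,c)
o=manip.get_obs(); print(o["eef_rot"],o["width"],o["time_s"])
E
```

```text
top {'K': array([[447.96243154,   0.        , 320.50282594],
       [  0.        , 447.96243154, 240.71020802],
       [  0.        ,   0.        ,   1.        ]]), 'k1': -0.0954452514108713, 'R': array([[ 2.23676420e-02, -9.99742148e-01,  3.91477909e-03],
       [-9.82795328e-01, -2.27062359e-02, -1.83296947e-01],
       [ 1.83338573e-01,  2.52493887e-04, -9.83049797e-01]]), 't': array([-42.54943305, 574.66133831, 921.32263828])}
side {'K': array([[543.13258781,   0.        , 328.05912118],
       [  0.        , 543.13258781, 240.09659417],
       [  0.        ,   0.        ,   1.        ]]), 'k1': -0.05246384810578525, 'R': array([[-0.86009364, -0.51013205,  0.00205479],
       [-0.36895925,  0.61928155, -0.69307967],
       [ 0.35228966, -0.59687155, -0.72085806]]), 't': array([481.49864935, 253.8735931 , 877.0791903 ])}
[[-9.65394499e-01  2.60793031e-01 -6.75015380e-04]
 [ 2.60793864e-01  9.65392556e-01 -1.94269831e-03]
 [ 1.45012642e-04 -2.05151013e-03 -9.99997885e-01]] 85.00137086896724 0.1
```

View pics/top0.png

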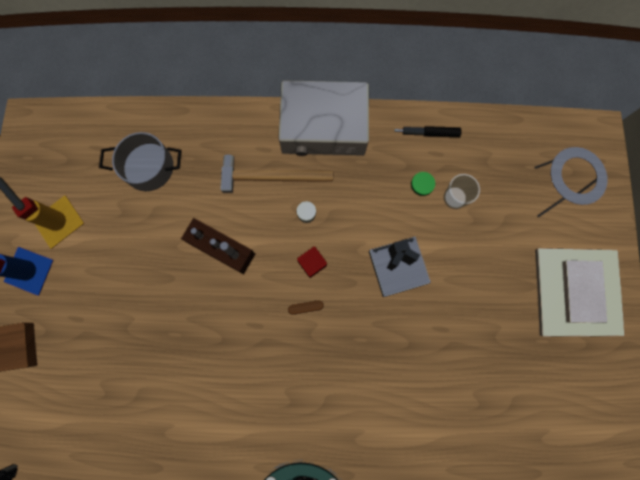

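View pics/side0.png

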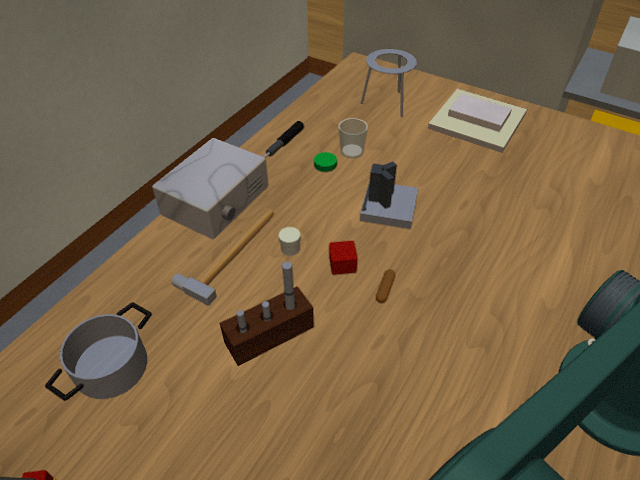

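The top view shows the stand at about (218,245), with the long punch at its right-hand end hole, around (230,250). The block is at (400,265), with the V at (402,252). In the side view the long punch's top is near (288,265). I'll enlarge both.

Run:
```python
import cv2,numpy as np
t=cv2.imread("pics/top0.png");s=cv2.imread("pics/side0.png")
r=lambda im,x,y,w,h,f:cv2.resize(im[y:y+h,x:x+w],None,fx=f,fy=f,interpolation=cv2.INTER_CUBIC)
a=r(t,175,210,100,75,4);b=r(t,360,225,100,75,4)   # top
c=r(s,215,255,110,110,4)[:, :400];d=r(s,350,155,100,75,4)
im=np.vstack([np.hstack([a,b]),np.hstack([r(s,215,250,100,75,4),d])])
im=np.clip(im*1.6,0,255).astype(np.uint8)
cv2.imwrite("pics/crop1.png",im)
```

```text
(no output)
```

View pics/crop1.png

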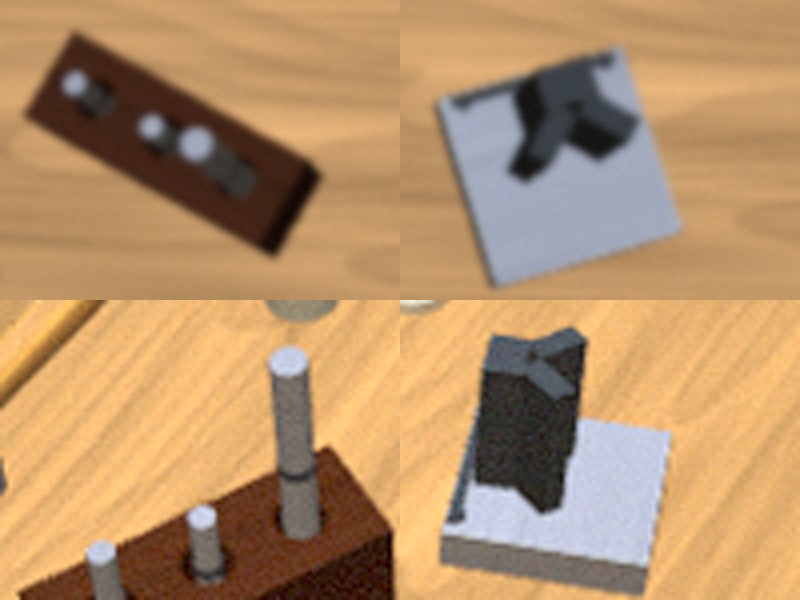

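Readings from the crops, in full-image pixels:
- **Punch top:** top view (224.2,246.0), side view (287.5,265.2).
- **Short punch tops, top view:** (193.5,231) and (213,241.8).
- **Plate corners, top view:** (370,249.5), (414.5,237), (430.5,282), (383.5,296.8).
- **V apex at z=105:** top view (403,251.8), side view (383,169.2).

```bash
cat > h.py <<'E'
import numpy as np,cv2
from workcell import manip
C={n:manip.get_calibration(n) for n in("top","side")}
def at(n,p,z):
    c=C[n];d=np.array([c["k1"],0,0,0,0.]);q=cv2.undistortPoints(np.array([[p]],float),c["K"],d)[0,0]
    o=-c["R"].T@c["t"];r=c["R"].T@np.array([q[0],q[1],1]);return (o+r*(z-o[2])/r[2])[:2].round(1)
def px(n,X):
    c=C[n];return cv2.projectPoints(np.array([X],float),cv2.Rodrigues(c["R"])[0],c["t"],c["K"],np.array([c["k1"],0,0,0,0.]))[0][0,0].round(1)
E
python3 - <<'E'
from h import *
print("punch",at("top",(224.2,246),160),at("side",(287.5,265.2),160))
print("shorts",[at("top",p,z) for p in((193.5,231),(213,241.8)) for z in(98,90)], [at("side",p,z) for p in((240,312.8),(265.5,304.3)) for z in (98,90)])
print("plate top",[at("top",p,25) for p in((370,249.5),(414.5,237),(430.5,282),(383.5,296.8))])
print("plate side",[at("side",p,25) for p in((417.5,188.2),(411.2,222.5),(360.5,215))])
print("apex",at("top",(403,251.8),105),at("side",(383,169.2),105))
E
```

```text
punch [540.8 156.6] [542.2 156.3]
shorts [array([581.7, 237.1]), array([583.3, 239.5]), array([559.6, 194.3]), array([561.1, 196.2])] [array([584.3, 236.6]), array([588.7, 232.4]), array([558.9, 201.5]), array([563. , 196.9])]
plate top [array([ 563.3, -140.5]), array([ 594.1, -241.1]), array([ 493.2, -275.5]), array([ 458.6, -170.6])]
plate side [array([ 492.6, -273.3]), array([ 459.3, -167. ]), array([ 559.9, -133.1])]
apex [ 546.5 -199.6] [ 548.1 -201.1]
```

Checks: the holes come out 45 mm apart, so the neighbour is the 90 mm punch. The block's yaw is about 17.5° and the seat is near (532..537,-203). I'll turn the tool so the fingers close along the block's x, which lets a finger back the push, then move over the punch.

```bash
cat >> h.py <<'E'
def to(X):
    o=manip.get_obs();d=o["eef_rot"].T@(np.array(X,float)-o["eef_pos"]);print("tool shift",d.round(1),"yaw y",np.degrees(np.arctan2(*o["eef_rot"][1::-1,1])).round(2),"z",o["eef_rot"][:,2].round(4),"t",o["time_s"])
E
python3 -m jog '[[[0,0,0.1],[0,0,0],1],[[0,0,0.1],[0,0,0],1],[[0,0,0.1],[0,0,0],1],[[0,0,0.1],[0,0,0],1],[[0,0,0.1],[0,0,0],1]]' 60
python3 -m jog '[[[0,0,0.1],[0,0,0],1],[[0,0,0.1],[0,0,0],1],[[0,0,0.1],[0,0,0],1],[[0,0,0.1],[0,0,0],1],[[0,0,0.102],[0,0,0],1]]'
python3 -c "
from h import *
to((541.5,156.5,200))
X=np.array([532,-204]);c,s=np.cos(.3054),np.sin(.3054)
for k in((0,0),(4,-1)):
  for b in((11,0,105),(-10,20.5,105),(-10,-20.5,105),(-10,20.5,25),(-10,-20.5,25)):
    w=X+k+[c*b[0]-s*b[1],s*b[0]+c*b[1]]; print(k,b,px('top',(*w,b[2])),px('side',(*w,b[2])))
"
```

```text
time_s: 0.6
eef_pos: [143.3, 530.7, 230.6]
eef_rot: [[-0.719, 0.695, -0.001], [0.695, 0.719, -0.001], [-0.001, -0.001, -1.0]]
force: [-0.3, 0.1, -0.3]
width: 85.3
gripper_force: 0.0
time_s: 1.1
eef_pos: [143.3, 530.7, 230.6]
eef_rot: [[-0.296, 0.955, -0.0], [0.955, 0.296, -0.001], [-0.001, -0.001, -1.0]]
force: [-0.4, 0.2, 0.2]
width: 85.2
gripper_force: 0.0
tool shift [-475.4  269.5   30.9] yaw y 17.24 z [-5.0e-04 -1.2e-03 -1.0e+00] t 1.1
(0, 0) (11, 0, 105) [403.5 253.8] [385.4 170.2]
(0, 0) (-10, 20.5, 105) [397.2 266.3] [394.1 178. ]
(0, 0) (-10, -20.5, 105) [416.1 260.7] [396.9 165.6]
(0, 0) (-10, 20.5, 25) [391.  270.9] [390.7 207.1]
(0, 0) (-10, -20.5, 25) [408.5 265.7] [393.5 194.7]
(4, -1) (11, 0, 105) [404.  251.8] [383.8 169.3]
(4, -1) (-10, 20.5, 105) [397.7 264.3] [392.5 177. ]
(4, -1) (-10, -20.5, 105) [416.6 258.8] [395.4 164.7]
(4, -1) (-10, 20.5, 25) [391.5 269.1] [389.2 206.2]
(4, -1) (-10, -20.5, 25) [408.9 263.9] [392.1 193.8]
```

```bash
python3 -m jog '[[[0,0,0],[-0.038,0.0215,0],1],[[0,0,0],[-0.038,0.0215,0],1],[[0,0,0],[-0.038,0.0215,0],1],[[0,0,0],[-0.038,0.0215,0],1],[[0,0,0],[-0.038,0.0215,0],1]]' >/dev/null
python3 -m jog '[[[0,0,0],[-0.038,0.0215,0],1],[[0,0,0],[-0.038,0.0215,0],1],[[0,0,0],[-0.038,0.0215,0],1],[[0,0,0],[-0.038,0.0215,0],1],[[0,0,0],[-0.038,0.0215,0],1]]' >/dev/null
python3 -m jog '[[[0,0,0],[-0.038,0.0215,0],1],[[0,0,0],[-0.038,0.0215,0],1],[[0,0,0],[-0.019,0.011,0],1],[[0,0,0],[0,0,0],1],[[0,0,0],[0,0,0],1]]'
python3 -c "
from h import *
to((541.5,156.5,100))"
```

```text
time_s: 2.6
eef_pos: [542.3, 158.6, 230.5]
eef_rot: [[-0.3, 0.954, -0.002], [0.954, 0.3, 0.0], [0.001, -0.002, -1.0]]
force: [0.6, 0.0, 0.1]
width: 85.2
gripper_force: 0.0
tool shift [ -1.9  -1.1 130.5] yaw y 17.43 z [-2.e-03  4.e-04 -1.e+00] t 2.6
```

```bash
python3 -m jog '[[[0,0,0],[-0.002,-0.001,0.02],1],[[0,0,0],[0,0,0.03],1],[[0,0,0],[0,0,0.03],1],[[0,0,0],[0,0,0.03],1],[[0,0,0],[0,0,0.0205],1]]'
python3 -c "
from h import *
to((541.5,156.5,100))
t=manip.get_image('top');s=manip.get_image('side')
r=lambda im,x,y:cv2.resize(im[y:y+100,x:x+100],None,fx=4,fy=4,interpolation=cv2.INTER_CUBIC)
cv2.imwrite('pics/pre.png',np.clip(np.hstack([r(t,175,190),r(s,235,220)])*1.5,0,255).astype(np.uint8))"
```

```text
time_s: 3.1
eef_pos: [539.9, 157.8, 98.5]
eef_rot: [[-0.302, 0.953, -0.003], [0.953, 0.302, -0.0], [0.001, -0.003, -1.0]]
force: [0.0, -0.0, 0.7]
width: 85.7
gripper_force: 0.0
tool shift [-1.7  1.1 -1.5] yaw y 17.61 z [-0.0033 -0.     -1.    ] t 3.1
```

View pics/pre.png

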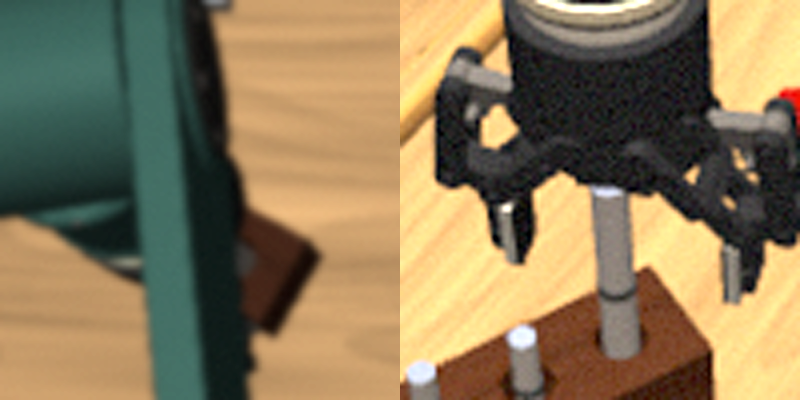

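The punch stands centred between the open fingers, with its top at crop pixel (607,190), clear of the gripper body. I'll close on it.

```bash
python3 -m jog '[[[0,0,0],[-0.0015,0.001,-0.001],0.2],[[0,0,0],[0,0,0],-0.4],[[0,0,0],[0,0,0],-1],[[0,0,0],[0,0,0],-1],[[0,0,0],[0,0,0],-1]]' 60
python3 -m jog '[[[0,0,0],[0,0,0],-1],[[0,0,0],[0,0,0],-1],[[0,0,0],[0,0,0],-1],[[0,0,0],[0,0,0],-1],[[0,0,0],[0,0,0],-1]]' 60
```

```text
time_s: 3.7
eef_pos: [544.4, 155.5, 103.0]
eef_rot: [[-0.3, 0.954, 0.002], [0.954, 0.3, 0.001], [-0.0, 0.002, -1.0]]
force: [-0.1, 1.0, 0.6]
width: 14.7
gripper_force: 58.5
time_s: 4.2
eef_pos: [544.4, 155.5, 102.9]
eef_rot: [[-0.3, 0.954, 0.002], [0.954, 0.3, 0.001], [-0.0, 0.002, -1.0]]
force: [-0.4, -0.6, 5.6]
width: 14.8
gripper_force: 58.6
```

```bash
python3 -m jog '[[[0,0,0],[0,0,-0.01],-1],[[0,0,0],[0,0,-0.02],-1],[[0,0,0],[0,0,-0.02],-1],[[0,0,0],[0,0,-0.02],-1],[[0,0,0],[0,0,-0.02],-1]]'
python3 -m jog '[[[0,0,0],[0,0,-0.02],-1],[[0,0,0],[0,0,0],-1],[[0,0,0],[0,0,0],-1],[[0,0,0],[0,0,0],-1],[[0,0,0],[0,0,0],-1]]'
python3 -c "
from h import *
c,s=np.cos(.3054),np.sin(.3054)
to((535.5-30*c,-204.5-30*s,213))
s=manip.get_image('side');cv2.imwrite('pics/lift.png',cv2.resize(s[150:350,200:400],None,fx=3,fy=3))"
```

```text
time_s: 4.7
eef_pos: [542.6, 155.1, 191.1]
eef_rot: [[-0.3, 0.954, -0.004], [0.954, 0.3, -0.001], [0.0, -0.004, -1.0]]
force: [-0.1, -0.2, -3.5]
width: 14.5
gripper_force: 58.7
time_s: 5.2
eef_pos: [542.8, 155.2, 209.7]
eef_rot: [[-0.3, 0.954, -0.004], [0.954, 0.3, -0.001], [0.001, -0.004, -1.0]]
force: [0.1, 0.1, -2.2]
width: 14.6
gripper_force: 58.9
tool shift [-340.9 -145.    -2.9] yaw y 17.47 z [-3.8e-03 -6.0e-04 -1.0e+00] t 5.2
```

View pics/lift.png

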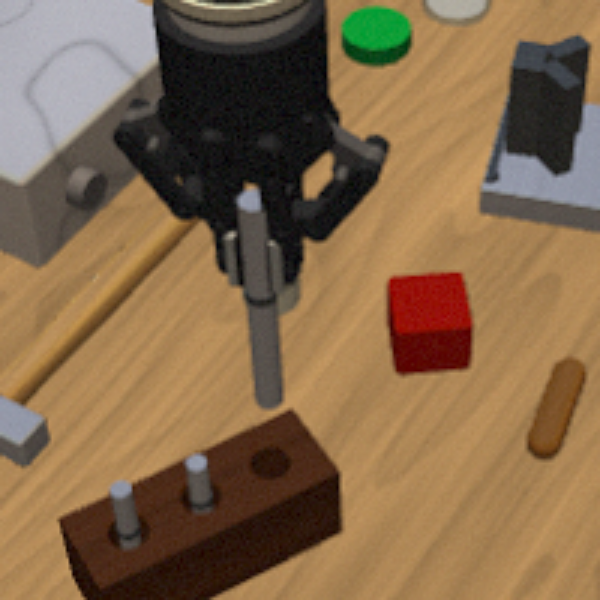

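The punch is out and hangs near-vertical: top at (283.3,216.7), foot at (289.3,284.7) in full side pixels. Both short punches are still in place. I'll check the rod's position from these pixels and carry it to the mouth.

```bash
python3 -c "
from h import *
print(at('side',(283.3,216.7),267),at('side',(289.3,284.7),117))"
python3 -m jog '[[[0,0,0],[-0.02,-0.0085,0],-1],[[0,0,0],[-0.035,-0.015,0],-1],[[0,0,0],[-0.035,-0.015,0],-1],[[0,0,0],[-0.035,-0.015,0],-1],[[0,0,0],[-0.035,-0.015,0],-1]]' >/dev/null
python3 -m jog '[[[0,0,0],[-0.035,-0.015,0],-1],[[0,0,0],[-0.035,-0.015,0],-1],[[0,0,0],[-0.035,-0.015,0],-1],[[0,0,0],[-0.035,-0.015,0],-1],[[0,0,0],[-0.025,-0.0105,0],-1]]' > /dev/null
python3 -m jog '[[[0,0,0],[-0.014,-0.006,0],-1],[[0,0,0],[0,0,0],-1],[[0,0,0],[0,0,0],-1],[[0,0,0],[0,0,0],-1],[[0,0,0],[0,0,0],-1]]'
python3 -c "
from h import *
c,s=np.cos(.3054),np.sin(.3054)
to((535.5-30*c,-204.5-30*s,128))
t=manip.get_image('top');s=manip.get_image('side')
r=lambda im,x,y:cv2.resize(im[y:y+100,x:x+100],None,fx=4,fy=4,interpolation=cv2.INTER_CUBIC)
cv2.imwrite('pics/mouth.png',np.clip(np.hstack([r(t,360,210),r(s,345,110)])*1.5,0,255).astype(np.uint8))"
```

```text
[542.  157.4] [539.  159.8]
time_s: 6.75
eef_pos: [507.5, -210.2, 211.9]
eef_rot: [[-0.302, 0.953, 0.0], [0.953, 0.302, 0.0], [0.0, 0.0, -1.0]]
force: [0.1, -0.1, -3.2]
width: 14.4
gripper_force: 58.8
tool shift [-3.  -1.6 83.9] yaw y 17.59 z [ 2.e-04  4.e-04 -1.e+00] t 6.75
```

View pics/mouth.png

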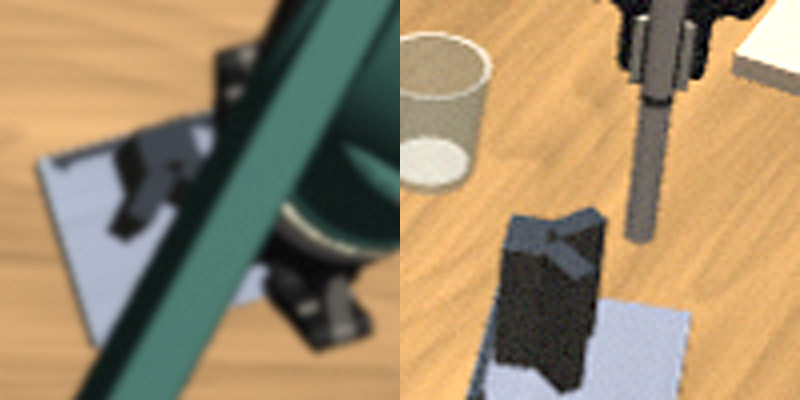

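The punch hangs in front of the V's mouth: foot at full side pixel (405,170), V apex at about (382,169). I'll lower it to just above the plate.

```bash
python3 -m jog '[[[0,0,0],[-0.003,-0.0015,0.015],-1],[[0,0,0],[0,0,0.02],-1],[[0,0,0],[0,0,0.02],-1],[[0,0,0],[0,0,0.02],-1],[[0,0,0],[0,0,0.01],-1]]'
python3 -m jog '[[[0,0,0],[0,0,0.002],-1],[[0,0,0],[0,0,0],-1],[[0,0,0],[0,0,0],-1],[[0,0,0],[0,0,0],-1],[[0,0,0],[0,0,0],-1]]'
python3 -c "
from h import *
print(at('side',(405,170),119))
c,s=np.cos(.3054),np.sin(.3054)
to((535.5-30*c,-204.5-30*s,118))
s=manip.get_image('side')
cv2.imwrite('pics/low.png',np.clip(cv2.resize(s[120:240,345:465],None,fx=5,fy=5,interpolation=cv2.INTER_CUBIC)*1.5,0,255).astype(np.uint8))"
```

```text
time_s: 7.35
eef_pos: [505.1, -214.0, 123.3]
eef_rot: [[-0.3, 0.954, -0.005], [0.954, 0.3, 0.003], [0.004, -0.004, -1.0]]
force: [-1.0, 0.2, -2.8]
width: 14.1
gripper_force: 58.9
time_s: 7.85
eef_pos: [507.2, -215.1, 125.8]
eef_rot: [[-0.3, 0.954, 0.002], [0.954, 0.3, -0.001], [-0.001, 0.001, -1.0]]
force: [0.2, -0.3, -2.7]
width: 14.7
gripper_force: 58.9
[ 502.  -205.5]
tool shift [1.6 0.2 7.8] yaw y 17.48 z [ 1.7e-03 -8.0e-04 -1.0e+00] t 7.85
```

View pics/low.png

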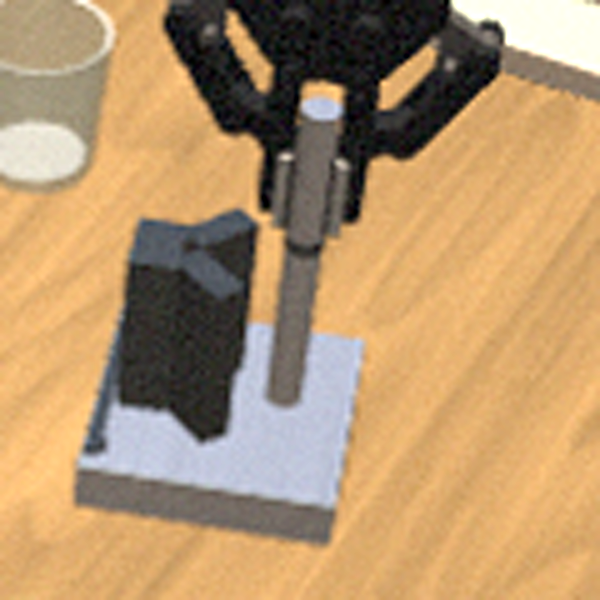

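The punch hangs just above the plate: top centre at crop (322,107), foot centre at about (285,396). The V apex is at (185,245). Next I'll measure tilt and lateral offset in the block frame.

```bash
python3 -c "
from h import *
f=lambda u,v:(345+(u-2)/5,120+(v-2)/5)
for zf in (29,33): print(zf,'top',at('side',f(322,107),zf+150),'foot',at('side',f(285,396),zf))
a=at('side',f(185,245),105);print('apex',a)
print('armtips',[at('side',f(*p),105) for p in((228,297),(252,218))])
c,s=np.cos(.3054),np.sin(.3054);R=np.array([[c,s],[-s,c]])
for p in (at('side',f(322,107),181),at('side',f(285,396),31)): print('rel seat',R@(p-a)+[11,0])
# predicted image of a vertical rod at foot
p=at('side',f(285,396),31);print('vertical top px',(px('side',(*p,181))-[345,120])*5+2)
"
```

```text
29 top [ 507.  -220.2] foot [ 506.2 -219.2]
33 top [ 505.  -214.9] foot [ 504.6 -214.9]
apex [ 551.5 -201.4]
armtips [array([ 521.5, -180.5]), array([ 535.6, -231.8])]
rel seat [-37.26549751  -1.7696751 ]
rel seat [-37.65732875  -1.01703423]
vertical top px [323. 108.]
```

The rod is vertical, about 1.5 mm off to block -y and about 32 mm short of the seat. I'll correct the offset and lower to the plate.

```bash
python3 -m jog '[[[0,0,0],[0.0015,0,0.003],-1],[[0,0,0],[0,0,0.002],-1],[[0,0,0],[0,0,0.001],-1],[[0,0,0],[0,0,0],-1],[[0,0,0],[0,0,0],-1]]' | egrep 'pos|^force'
python3 -m jog '[[[0,0,0],[0,0,0.001],-1],[[0,0,0],[0,0,0],-1],[[0,0,0],[0,0,0],-1],[[0,0,0],[0,0,0],-1],[[0,0,0],[0,0,0],-1]]'| egrep 'pos|^force'
```

```text
eef_pos: [506.2, -213.4, 118.7]
force: [-0.8, -0.7, -2.3]
eef_pos: [506.3, -213.5, 118.0]
force: [1.1, 0.3, -1.7]
```

```bash
python3 -m jog '[[[0,0,0],[0,0,0.0005],-1],[[0,0,0],[0,0,0],-1],[[0,0,0],[0,0,0],-1],[[0,0,0],[0,0,0],-1],[[0,0,0],[0,0,0],-1]]' | egrep 'pos|^force'
python3 -m jog '[[[0,0,0],[0,0,0.0005],-1],[[0,0,0],[0,0,0],-1],[[0,0,0],[0,0,0],-1],[[0,0,0],[0,0,0],-1],[[0,0,0],[0,0,0],-1]]'| egrep 'pos|^force'
```

```text
eef_pos: [506.4, -213.6, 117.9]
force: [-1.2, -0.3, 3.3]
eef_pos: [506.5, -213.6, 117.9]
force: [-1.6, -0.0, 5.2]
```

Contact at z≈117.9, as expected from the geometry. I'll ease up slightly and slide into the V.

```bash
python3 -m jog '[[[0,0,0],[0,0.003,-0.0007],-1],[[0,0,0],[0,0.005,0],-1],[[0,0,0],[0,0.005,0],-1],[[0,0,0],[0,0.005,0],-1],[[0,0,0],[0,0.002,0],-1]]' | egrep 'pos|^force'
python3 -m jog '[[[0,0,0],[0,0.002,0],-1],[[0,0,0],[0,0.001,0],-1],[[0,0,0],[0,0.001,0],-1],[[0,0,0],[0,0,0],-1],[[0,0,0],[0,0,0],-1]]' | egrep 'pos|^force'
```

```text
eef_pos: [525.8, -207.6, 117.9]
force: [-3.6, -0.7, 5.6]
eef_pos: [529.5, -206.4, 117.9]
force: [-1.8, -0.5, 5.1]
```

```bash
for i in 1; do python3 -m jog '[[[0,0,0],[0,0.001,0],-1],[[0,0,0],[0,0.001,0],-1],[[0,0,0],[0,0.001,0],-1],[[0,0,0],[0,0,0],-1],[[0,0,0],[0,0,0],-1]]' | egrep 'pos|^force'; done
python3 -m jog '[[[0,0,0],[0,0.001,0],-1],[[0,0,0],[0,0,0],-1],[[0,0,0],[0,0.001,0],-1],[[0,0,0],[0,0,0],-1],[[0,0,0],[0,0,0],-1]]' | egrep 'pos|^force'
```

```text
eef_pos: [532.3, -205.5, 117.9]
force: [-2.4, -1.0, 5.2]
eef_pos: [533.2, -205.5, 117.9]
force: [-5.3, -2.8, 6.8]
```

```bash
python3 -m jog '[[[0,0,0],[0,0.001,0],-1],[[0,0,0],[0,0,0],-1],[[0,0,0],[0,0,0],-1],[[0,0,0],[0,0,0],-1],[[0,0,0],[0,0,0],-1]]' | egrep 'pos|^force'
python3 -m jog '[[[0,0,0],[0,0.001,0],-1],[[0,0,0],[0,0,0],-1],[[0,0,0],[0,0,0],-1],[[0,0,0],[0,0,0],-1],[[0,0,0],[0,0,0],-1]]' | egrep 'pos|rot|^force'
```

```text
eef_pos: [533.5, -205.6, 117.9]
force: [-6.0, -3.7, 7.4]
eef_pos: [534.1, -205.8, 117.9]
eef_rot: [[-0.3, 0.954, -0.005], [0.954, 0.3, -0.003], [-0.002, -0.005, -1.0]]
force: [-8.1, -3.8, 7.1]
```

Both faces appear to share the load, the left slightly more (about -9 N along block x, -1.2 N along y). I'll keep pressing with a small nudge to -y.

```bash
python3 -m jog '[[[0,0,0],[-0.0005,0.001,0],-1],[[0,0,0],[0,0,0],-1],[[0,0,0],[0,0,0],-1],[[0,0,0],[0,0,0],-1],[[0,0,0],[0,0,0],-1]]' | egrep 'pos|^force'
python3 -m jog '[[[0,0,0],[0,0.001,0],-1],[[0,0,0],[0,0,0],-1],[[0,0,0],[0,0,0],-1],[[0,0,0],[0,0,0],-1],[[0,0,0],[0,0,0],-1]]' | egrep 'pos|rot|^force'
python3 -c "
from h import *
s=manip.get_image('side')
cv2.imwrite('pics/seat.png',np.clip(cv2.resize(s[120:240,345:465],None,fx=5,fy=5,interpolation=cv2.INTER_CUBIC)*1.6,0,255).astype(np.uint8))"
```

```text
eef_pos: [535.1, -206.2, 117.9]
force: [-7.8, -4.4, 6.0]
eef_pos: [535.6, -206.4, 117.9]
eef_rot: [[-0.299, 0.954, -0.006], [0.954, 0.299, -0.005], [-0.003, -0.007, -1.0]]
force: [-9.7, -5.8, 7.8]
```

View pics/seat.png

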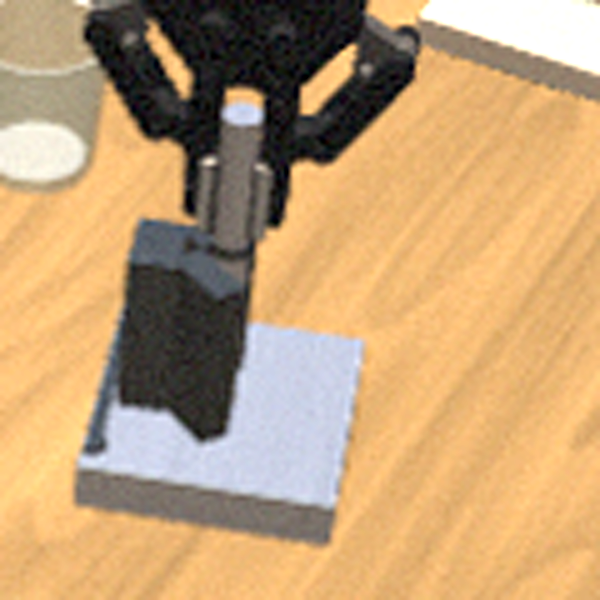

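```bash
python3 -c "
from h import *
f=lambda u,v:(345+(u-2)/5,120+(v-2)/5)
a=at('side',f(185,245),105);c,s=np.cos(.3054),np.sin(.3054);R=np.array([[c,s],[-s,c]])
p=at('side',f(243,113),175);print(p,R@(p-a)+[11,0], R@(np.array([535.6,-206.4])-[535.5,-204.5]))"
python3 -m jog '[[[0,0,0],[-0.001,0,0],-1],[[0,0,0],[0,0,0],-1],[[0,0,0],[0,0,0],-1],[[0,0,0],[0,0,0],-1],[[0,0,0],[0,0,0],-1]]' | egrep 'pos|^force'
python3 -m jog '[[[0,0,0],[-0.001,0,0],-1],[[0,0,0],[0,0,0],-1],[[0,0,0],[0,0,0],-1],[[0,0,0],[0,0,0],-1],[[0,0,0],[0,0,0],-1]]' | egrep 'pos|rot|^force'
```

```text
[ 533.9 -205.8] [-7.10855959  1.0954768 ] [-0.47590924 -1.84214831]
eef_pos: [536.4, -206.9, 118.0]
force: [-8.3, -4.4, 7.9]
eef_pos: [536.9, -207.2, 117.9]
eef_rot: [[-0.3, 0.954, -0.004], [0.954, 0.3, -0.003], [-0.001, -0.005, -1.0]]
force: [-7.1, -3.4, 7.2]
```

Still sliding down the left face towards the apex, so I'll follow it diagonally.

```bash
python3 -m jog '[[[0,0,0],[-0.001,0.0005,0],-1],[[0,0,0],[0,0,0],-1],[[0,0,0],[0,0,0],-1],[[0,0,0],[0,0,0],-1],[[0,0,0],[0,0,0],-1]]' | egrep 'pos|^force'
python3 -m jog '[[[0,0,0],[-0.001,0.0005,0],-1],[[0,0,0],[0,0,0],-1],[[0,0,0],[0,0,0],-1],[[0,0,0],[0,0,0],-1],[[0,0,0],[0,0,0],-1]]' | egrep 'pos|^force'
python3 -m jog '[[[0,0,0],[-0.001,0.0005,0],-1],[[0,0,0],[0,0,0],-1],[[0,0,0],[0,0,0],-1],[[0,0,0],[0,0,0],-1],[[0,0,0],[0,0,0],-1]]' | egrep 'pos|rot|^force'
```

```text
eef_pos: [537.0, -207.3, 117.9]
force: [-9.2, -1.0, 9.1]
eef_pos: [537.0, -207.3, 117.9]
force: [-12.2, 0.8, 10.2]
eef_pos: [537.1, -207.4, 117.9]
eef_rot: [[-0.3, 0.954, -0.01], [0.954, 0.3, 0.002], [0.005, -0.009, -1.0]]
force: [-13.2, 1.5, 12.0]
```

It has stopped, so the right face is in contact: block-frame force is about (-12,+5.4). I'll balance sideways and press harder.

```bash
python3 -m jog '[[[0,0,0],[0.001,0.001,0],-1],[[0,0,0],[0,0,0],-1],[[0,0,0],[0,0,0],-1],[[0,0,0],[0,0,0],-1],[[0,0,0],[0,0,0],-1]]' | egrep 'pos|^force'
python3 -m jog '[[[0,0,0],[0.0005,0.002,0],-1],[[0,0,0],[0,0,0],-1],[[0,0,0],[0,0,0],-1],[[0,0,0],[0,0,0],-1],[[0,0,0],[0,0,0],-1]]' | egrep 'pos|rot|^force|gr'
```

```text
eef_pos: [537.1, -207.3, 117.9]
force: [-14.9, -0.9, 11.8]
eef_pos: [537.3, -207.3, 117.9]
eef_rot: [[-0.299, 0.954, -0.015], [0.954, 0.299, -0.002], [0.003, -0.014, -1.0]]
force: [-18.6, -1.8, 14.0]
gripper_force: 60.7
```

```bash
python3 -m jog '[[[0,0,0],[0.001,0.001,0],-1],[[0,0,0],[0,0,0],-1],[[0,0,0],[0,0,0],-1],[[0,0,0],[0,0,0],-1],[[0,0,0],[0,0,0],-1]]' | egrep 'pos|^force'
python3 -m jog '[[[0,0,0],[0,0,0],-1],[[0,0,0],[0,0,0],-1],[[0,0,0],[0,0,0],-1],[[0,0,0],[0,0,0],-1],[[0,0,0],[0,0,0],-1]]' | egrep 'pos|rot|^force|gr'
python3 -c "
from h import *
s=manip.get_image('side')
cv2.imwrite('pics/seat2.png',np.clip(cv2.resize(s[125:200,365:425],None,fx=8,fy=8,interpolation=cv2.INTER_CUBIC)*2,0,255).astype(np.uint8))"
```

```text
eef_pos: [537.4, -207.2, 117.9]
force: [-21.1, -4.2, 13.7]
eef_pos: [537.4, -207.2, 117.9]
eef_rot: [[-0.298, 0.954, -0.016], [0.954, 0.298, -0.004], [0.001, -0.016, -1.0]]
force: [-19.9, -4.8, 14.4]
gripper_force: 60.8
```

View pics/seat2.png

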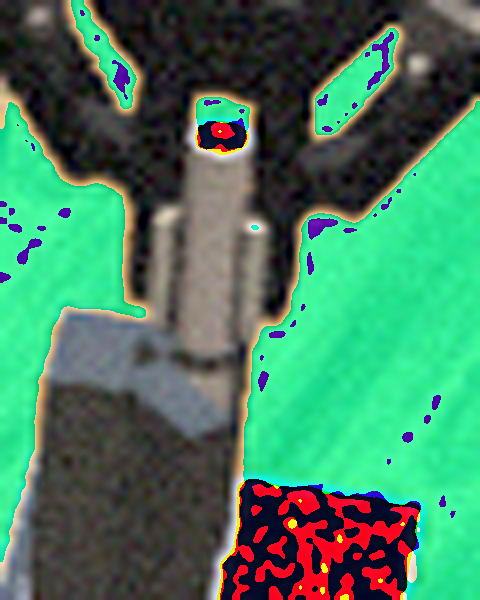

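The rod bears at the V, but the tool leans 0.016 rad with the foot trailing. I'll turn it back upright about tool x and watch forces and moments.

```bash
python3 -c "
from h import *
o=manip.get_obs();print(o['force'].round(1),o['ft_torque'].round(2))"
python3 -m jog '[[[-0.006,0,0],[0,0,0],-1],[[-0.006,0,0],[0,0,0],-1],[[-0.006,0,0],[0,0,0],-1],[[0,0,0],[0,0,0],-1],[[0,0,0],[0,0,0],-1]]' | egrep 'pos|rot|^force|gr'
python3 -c "
from h import *
o=manip.get_obs();print(o['force'].round(1),o['ft_torque'].round(2))"
python3 -m jog '[[[-0.006,0,0],[0,0,0],-1],[[-0.006,0,0],[0,0,0],-1],[[0,0,0],[0,0,0],-1],[[0,0,0],[0,0,0],-1],[[0,0,0],[0,0,0],-1]]' | egrep 'pos|rot|^force|gr'
python3 -c "
from h import *
o=manip.get_obs();print(o['force'].round(1),o['ft_torque'].round(2),o['time_s'])"
```

```text
[-20.   -4.6  13.8] [-0.84  3.72  0.04]
eef_pos: [537.4, -207.2, 117.9]
eef_rot: [[-0.299, 0.954, 0.001], [0.954, 0.299, 0.001], [0.001, 0.002, -1.0]]
force: [-19.5, -4.7, 13.5]
gripper_force: 62.4
[-19.5  -4.7  13.5] [-0.94  3.94  0.06]
eef_pos: [537.3, -207.2, 117.9]
eef_rot: [[-0.299, 0.954, 0.012], [0.954, 0.299, 0.005], [0.001, 0.013, -1.0]]
force: [-19.1, -4.8, 15.1]
gripper_force: 63.3
[-19.1  -4.8  15.1] [-0.98  4.2   0.1 ] 19.5
```

```bash
python3 -c "
from h import *
s=manip.get_image('side');t=manip.get_image('top')
r=lambda im,x,y:cv2.convertScaleAbs(cv2.resize(im[y:y+75,x:x+60],None,fx=6.6,fy=6.6,interpolation=cv2.INTER_CUBIC),alpha=1.7)
cv2.imwrite('pics/fin.png',np.hstack([r(s,365,125),r(t,365,230)]))
for X in((537.3,-207.2),(541,-205)):
  print([((px('side',(*X,z))-[365,125])*6.6).round(0) for z in(175,140,105,25)])"
```

```text
[array([178., 108.]), array([168., 202.]), array([158., 292.]), array([139., 484.])]
[array([163., 108.]), array([154., 202.]), array([145., 292.]), array([125., 484.])]
```

View pics/fin.png

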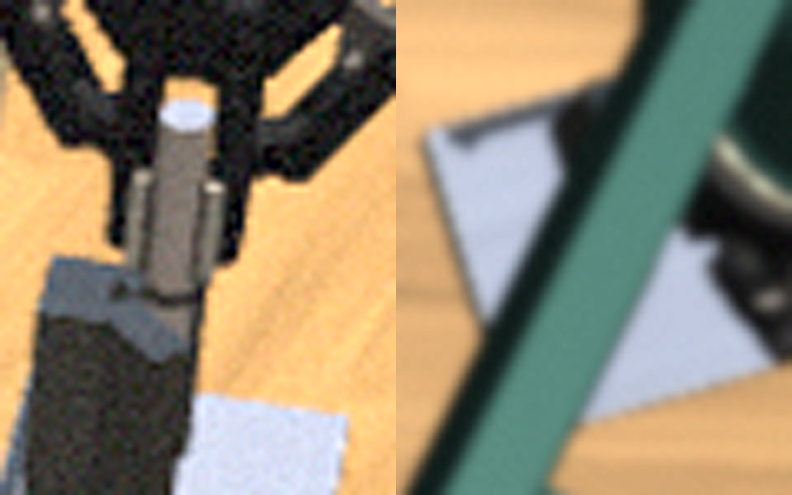

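The last allowed view shows the rod in the V with its top at crop (187,115), and a dark mark on top of the guide at (120,292). I need to know whether this is the true seat, so I'll compare the numbers before handing in.

```bash
python3 -c "
from h import *
f=lambda u,v:(365+(u-2.8)/6.6,125+(v-2.8)/6.6)
c,s=np.cos(.3054),np.sin(.3054);R=np.array([[c,s],[-s,c]])
p=at('side',f(187,115),175);q=at('side',f(172,295),110)
for S in((535.5,-204.5),(538,-203.2),(541,-204.7)): print(S,'rodtop',R@(p-S),'tcp',R@(np.array([537.3,-207.2])-S))
print(p,q)
# plate/guide prediction for two seat hypotheses, original pixels, side + top
for S in((535.5,-204.5),(538,-207.5),(541,-204.7)):
  for b in((50,55,25),(-60,55,25),(-60,-55,25),(11,0,105),(40,32,105),(-10,32,105),(-10,-32,105)):
    w=S+R.T@np.array(b[:2]);print(b,px('side',(*w,b[2])),px('top',(*w,b[2])),end=' ; ')
  print()
"
```

```text
(535.5, -204.5) rodtop [-1.24406091 -1.28542306] tcp [ 0.9048865  -3.11627669]
(538, -203.2) rodtop [-4.01925491 -1.77358112] tcp [-1.87030749 -3.60443475]
(541, -204.7) rodtop [-6.42942315  0.55903308] tcp [-4.28047573 -1.27182054]
[ 534.7 -206.1] [ 532.1 -203.2]
(50, 55, 25) [358.6 212.8] [368.4 248. ] ; (-60, 55, 25) [410.7 221.2] [383.2 295.4] ; (-60, -55, 25) [416.9 187.4] [430.3 281.3] ; (11, 0, 105) [383.9 169.5] [403.8 252.1] ; (40, 32, 105) [367.2 177.1] [384.7 243. ] ; (-10, 32, 105) [391.8 180.8] [392.1 266.1] ; (-10, -32, 105) [396.3 161.6] [421.6 257.5] ; 
(50, 55, 25) [358.2 211.5] [369.8 246.9] ; (-60, 55, 25) [410.2 219.9] [384.6 294.3] ; (-60, -55, 25) [416.4 186.3] [431.6 280.2] ; (11, 0, 105) [383.5 168.3] [405.2 250.9] ; (40, 32, 105) [366.8 175.9] [386.2 241.9] ; (-10, 32, 105) [391.3 179.6] [393.6 265. ] ; (-10, -32, 105) [395.8 160.5] [423.  256.3] ; 
(50, 55, 25) [356.3 211.8] [368.5 245.6] ; (-60, 55, 25) [408.3 220.2] [383.3 292.9] ; (-60, -55, 25) [414.7 186.6] [430.3 278.8] ; (11, 0, 105) [381.6 168.6] [403.8 249.4] ; (40, 32, 105) [364.9 176.2] [384.8 240.4] ; (-10, 32, 105) [389.3 179.9] [392.2 263.5] ; (-10, -32, 105) [393.9 160.7] [421.6 254.8] ;
```

The forces show the rod locked by both faces: nudges either way along x or y barely move it, and the load is balanced. I'll unload the vertical press a little so foot friction can't hold the foot back, and add a touch of foot-forward turn.

```bash
python3 -m jog '[[[0,0,0],[0,0,-0.0005],-1],[[0,0,0],[0,0,-0.0005],-1],[[0,0,0],[0,0,0],-1],[[0,0,0],[0,0,0],-1],[[0,0,0],[0,0,0],-1]]' | egrep 'pos|rot'
python3 -c "
from h import *
o=manip.get_obs();print(o['force'].round(1),o['ft_torque'].round(2))"
python3 -m jog '[[[-0.005,0,0],[0,0,0],-1],[[-0.005,0,0],[0,0,0],-1],[[0,0,0],[0,0,0],-1],[[0,0,0],[0,0,0],-1],[[0,0,0],[0,0,0],-1]]' | egrep 'pos|rot'
python3 -c "
from h import *
o=manip.get_obs();print(o['force'].round(1),o['ft_torque'].round(2),o['time_s'])"
```

```text
eef_pos: [537.2, -207.2, 117.9]
eef_rot: [[-0.299, 0.954, 0.012], [0.954, 0.299, 0.005], [0.001, 0.013, -1.0]]
[-18.6  -5.4  11. ] [-1.01  3.93  0.09]
eef_pos: [537.3, -207.1, 117.6]
eef_rot: [[-0.299, 0.954, 0.022], [0.954, 0.299, 0.008], [0.001, 0.023, -1.0]]
[-18.3  -5.1  10.1] [-1.15  3.72  0.08] 20.6
```

```bash
cat >> h.py <<'E'
def arm():
    o=manip.get_obs();F,T=o["force"],o["ft_torque"];c,s=.954,.3
    fx=c*F[0]+s*F[1];print("Fb",round(fx,1),round(-s*F[0]+c*F[1],1),round(F[2],1),"arm",round(-(-s*T[0]+c*T[1])/fx,3),"tilt",(o["eef_rot"][:2,1:].T[1]@[c,s]).round(4),"t",o["time_s"],o["eef_pos"].round(1))
E
python3 -m jog '[[[-0.005,0,0],[0,0,0],-1],[[-0.005,0,0],[0,0,0],-1],[[0,0,0],[0,0,0],-1],[[0,0,0],[0,0,0],-1],[[0,0,0],[0,0,0],-1]]' >/dev/null; python3 -c "from h import *;arm()"
python3 -m jog '[[[-0.005,0,0],[0,0,0],-1],[[-0.005,0,0],[0,0,0],-1],[[0,0,0],[0,0,0],-1],[[0,0,0],[0,0,0],-1],[[0,0,0],[0,0,0],-1]]' >/dev/null; python3 -c "from h import *;arm()"
```

```text
Fb -18.0 0.2 10.6 arm 0.233 tilt 0.033 t 21.1 [ 537.4 -207.1  117.6]
Fb -18.1 0.8 11.0 arm 0.246 tilt 0.0427 t 21.6 [ 537.3 -207.2  117.7]
```

The contact's centre of force now moves down the V as I turn, so the rod lies flush along it. I'll back off half a step to the middle and settle.

```bash
python3 -m jog '[[[0.005,0,0],[0,0,0],-1],[[0.003,0,0],[0,0,0],-1],[[0,0,0],[0,0,0],-1],[[0,0,0],[0,0,0],-1],[[0,0,0],[0,0,0],-1]]' >/dev/null; python3 -c "from h import *;arm()"
python3 -m jog '[[[0,0,0],[0,0,0],-1],[[0,0,0],[0,0,0],-1],[[0,0,0],[0,0,0],-1],[[0,0,0],[0,0,0],-1],[[0,0,0],[0,0,0],-1]]' |egrep grip; python3 -c "
from h import *;arm();print(manip.job_done())"
```

```text
Fb -18.2 -0.3 10.0 arm 0.23 tilt 0.0348 t 22.1 [ 537.3 -207.1  117.6]
gripper_force: 66.9
Fb -17.8 1.4 10.9 arm 0.236 tilt 0.0348 t 22.6 [ 537.3 -207.1  117.7]
the job is handed in; nothing more can be done
None
```

I handed the job in at 22.6 s with the long punch seated in the V-guide, gripped at about 67 N and pressed in at about 18 N, shared nearly evenly by both faces. The judge's verdict was not shown, and that the foot is on the seat and the rod upright is inferred from forces and the camera.

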